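Roll the tin home under the rack's catch

TASK

Take the wooden pusher from its stand and with its blade gently roll the lying tin along the rack, under the wire catch and against the sprung back plate, pressing until the catch has dropped behind the tin and holds it there. Then lay the pusher back on its stand as it was. Do not touch the tin with the gripper or shove it so that it shoots along, do not press hard once the plate is at its stop, and leave everything else on the desk alone.

Things in the scene. Friction and masses are not known exactly. Their poses are not given: they have to be found in the camera images.
- rack: Fixed plywood rack for lying tins. Origin on the table under the hinge of its wire catch, at mid-width; x axis along the rack in the rolling direction (entry to back), z up. Two 95 mm posts at x = 0, y = -71 and +71 mm carry the hinge rod; three wires run from it back to the rear wall (x = +125 mm, 108 mm high): a roof 104 mm above the table, so a tin behind the catch cannot be reached from above.
- rack_entry (a point): Middle of the open entry end of the rack's floor (x = -250 mm of the rack). The floor is level, 10 mm above the table, 150 mm wide, and runs from here to x = +135 mm; two side rails, 116 mm apart inside, rise 14 mm above it.
- rack_catch (a point): Hinge axis of the catch, at x = 0, y = 0 of the rack, 97.5 mm above the table. The catch is a light steel wire bail, 133 mm wide, hanging 30 mm straight down by its own weight. It swings freely inward (rack +x) only. Wire and back plate are smooth and slip on the tin.
- rack_bar (a point): Middle of the catch's 6 mm thick cross bar while it hangs, 67.5 mm above the table (a fixed point, does not swing along). A tin rolled in lifts the bar; it drops behind the tin once the tin's centre is 50 mm past x = 0. A tin let go before that is sprung back (centre short of x = +24 mm), not held; after that it rolls back onto the bar and is held with its centre at about x = +35 mm.
- rack_plate (a point): Rest position (a fixed point) of the middle of the front face of the sprung aluminium back plate, 100 mm wide, 56 mm high: x = +60 mm of the rack, 47.5 mm above the table. The spring pushes it towards the entry: 0.6 N at rest, 100 N/m; 32 mm of travel, then a hard stop (tin centre then at about x = +54.5 mm).
- tin_center (a point): Centre of the tin: closed steel food tin with a pale paper band, 75 mm in diameter, 110 mm long, 0.36 to 0.56 kg, lying across the rack (its axis, the point's y, along the rack's y), centre 47.5 mm above the table. It starts 110 to 190 mm in front of the catch and rolls freely. The tin standing upright elsewhere is a bystander.
- tin: The same tin; origin at the same point, its centre.
- pusher_grip (a point): Middle of the handle of the wooden pusher (0.12 kg), the place to hold it. The handle is a level square bar 20 x 20 mm; the point's x axis runs along it towards the blade, z up. The handle's rear end is 110 mm behind this point, the balance point about 15 mm ahead of it.
- pusher_blade (a point): Centre of the front face of the pusher's blade, 105 mm ahead of pusher_grip on the handle's axis. The blade is a plate 80 mm wide (y), 26 mm high (z, centred on the handle), 10 mm thick, square across the handle's front end, waxed: it slips easily on the tin.
- pusher: The same pusher; this origin is 10 mm under pusher_grip, same axes.
- stand_rest (a point): Where the middle of the handle sits when the pusher lies on its stand: 55 mm above the table. x axis along the stand; the pusher lies along it, blade to +x, beyond the front wall. The stand is fixed dark wood with a base 150 x 70 x 10 mm.
- stand_front (a point): Middle of the stand's front cross wall where the handle rests, 45 mm above the table, 55 mm ahead of stand_rest; the rear wall is 55 mm behind it. Each wall is 10 mm thick, 70 mm wide, with two horns 38 mm apart that rise 20 mm above the handle's seat.
- apple1: Bystander, leave alone: apple, 76 mm wide, 66 mm high. Origin at the centre of its underside.
- apple2: Bystander, leave alone: apple, 76 mm wide, 66 mm high. Origin at the centre of its underside.
- tape: Bystander, leave alone: roll of tape lying flat, 90 mm wide, 25 mm high. Origin at the centre of its underside.
- mug: Bystander, leave alone: white mug, 90 mm high. Origin at the centre of its underside.
- jar: Bystander, leave alone: glass jar, 72 mm wide, 110 mm high. Origin at the centre of its underside.
- tin2: Bystander, leave alone: another tin, standing upright, 75 mm wide, 110 mm high. Origin at the centre of its underside.
- carton: Bystander, leave alone: small carton 100 x 70 x 50 mm. Origin at the centre of its underside.
There are look-alikes about, which are no part of the job. What is shaped like the tin but blue, green or pink is not meant.

How it is judged:
By the outcome, as a careful person would: the job done as asked, in the order asked, and still so for the second after the job is handed in, with the robot touching nothing.
It also fails if it takes over 61 s, if anything falls off the work surface, if the arm or the gripper's body presses on something with over 40 N, if the wrist force passes 120 N, or if a joint passes its speed limit or range.

ROBOT

A 6-joint arm with a two-finger parallel gripper is mounted at the origin on the work surface. World frame = base frame: x ahead of the robot, y to its left, z up, the work surface at z = 0. Lengths are in m, angles in degrees, forces in N, time in s.
With the tool pointing down it reaches from about 0.35 to 0.875 m from the base axis. Payload 4.2 kg.
Tool frame: the origin (TCP) lies on the front face of the gripper's body, between the roots of the fingers; the fingertips stand finger_overhang ahead of it and the grasp point (between the pads) lies 51 mm ahead of it (finger_overhang is the distance from the TCP to the fingertips, in m); z points along the fingers, y is the line along which they close (so a half turn about z gives the same grasp; the last joint's range is limited). The gripper opens to 87 mm and grips with 3 to 60 N. Pads are 19 mm wide; open, the fingers measure 117 mm over their backs; the gripper's body (75 mm by 190 mm) begins 51 mm behind the grasp point.
Start: joints at [80.993, 22.042, 0.453, 0, -68.411, -14.817], TCP at [0.252, 0.572, 0.292] pointing down, gripper open.
Joint ranges: [-179.83, 179.83], [-69.29, 118.12], [-61.27, 80.66], [-181.25, 117.63], [-171.15, -9.14], [-177.46, 177.46]. Speed limits (degrees/s): [159.86, 159.86, 180, 180, 180, 180].

INTERFACE

Orientations are given as a 3x3 rotation matrix whose columns are the frame's x, y, z axes.
In Python, from station import sense, capture, camera_model, finish_job, finger_overhang gives the robot as it stands. The module is installed in compiled form; this text tells all that it offers.
- The arm moves only by the tool jog_arm, never from a script. Its argument "rows" is a list that holds one entry, the list of rows, each a list of 4 numbers: the shift along the tool's x, y, z in m, then the turn about the tool's z in rad. A call has 1 to 20 rows; each row shifts and turns the commanded pose from where the row before left it, along the tool's axes as they then stand; what a row does not reach is not made up. A row lasts 1/8 s, in which the tool goes at most 62.5 mm and 10.7 degrees, less where a joint would pass 70% of its speed; a pose out of reach is approached as far as the arm can. A call is refused whole if a number of a shift passes 0.0625 or a number of a turn 0.188, either way. A call with a gripper value outside its range is refused whole. "claw" is the opening, from 0 (shut) to 1 (fully open), set as the call begins (left out, the last holds). The fingers move at their own pace and stop on an object; the grip force is fixed at half the most. Time passes only in rows, so rows that do not move let the fingers close. It gives the time, the measured TCP pose, the force, the opening and the grip force at its end, in the units of the state.
- sense(): the state, without advancing time (a new reading comes with each control period).
- capture(name): name is "scene" or "side" or "wrist"; returns the picture (400x640x3 uint8, red, green, blue); there is no depth.
- camera_model(name): a dict with "fovy" (degrees; the focal length in pixels is half the picture's height over the tangent of half this angle, whatever the lens; pixels are square), "cx", "cy" (the principal point, pixels), "eye" and "rotation" of the camera in the world. Camera axes: x right, y down, z forward; pixel columns grow to the right and rows downward; lengths in m; the calibration is good to about 2 mm. A picture is of the moment at which its call begins: read the wrist's pose just before it. camera_model takes no time and is no camera call; for the wrist camera it gives the pose at the moment of the call.
- finish_job(): hands the job in; it is judged then, once.
The state is a dict: "time_s": time; "joints": joint angles; "joint_velocities": joint speeds; "effort": joint torques, N m; "tcp_pos": TCP position; "ee_rot": TCP orientation; "wrist_force": force on the tool from outside, world axes, zero at the start; "moment": the same for the moment, N m; "gripper_width": opening from 0.0 (shut) to 1.0 (fully open); "gripper_force": force on a finger pad.
Only numpy, scipy, OpenCV 4.12 (cv2) and the standard library are available. Lean on these libraries where they do the work, as an engineer would, in place of code of your own. Each camera call takes 0.05 s, during which the arm holds its last target. There are 200 camera calls.

## Working session

There is one attempt and no reset: what is moved stays moved. The work goes in short steps, Python scripts to look and compute and a tool call to move; the robot and the scene stay as the last step left them, time stands still between calls to the robot, and variables do not carry over. Pictures are saved under pics/ and viewed, at most 10 in all, crops included, and the job is handed in when it is done.

Besides the shell and the picture viewer there is one more tool, called after "Emit:" as name(argument=value, ...), one argument or row to a line, values as JSON. jog_arm: Moves the arm, as the interface text tells. Its arguments: {"type":"object","properties":{"rows":{"type":"array"},"claw":{"type":"number"}},"required":["rows"]}

```bash
mkdir -p pics
python3 - <<'E'
from station import *
import cv2
for n in("scene","side","wrist"):
    im=capture(n); cv2.imwrite(f"pics/{n}0.png",cv2.cvtColor(im,cv2.COLOR_RGB2BGR)); print(n,camera_model(n))
s=sense(); print(s,finger_overhang)
E
```

```text
scene {'fovy': 45.14878363029868, 'cx': 321.9385777402706, 'cy': 204.29674308306883, 'eye': array([ 1.44338015, -0.07445859,  1.23905085]), 'rotation': array([[ 0.10526413,  0.7562963 , -0.64570533],
       [ 0.99443866, -0.07786909,  0.07090947],
       [ 0.00334808, -0.64957857, -0.7602871 ]])}
side {'fovy': 48.01938136383723, 'cx': 321.20754129511, 'cy': 190.99375857759708, 'eye': array([ 0.00296791, -0.89219228,  0.94128225]), 'rotation': array([[ 0.88471532, -0.30558938,  0.35198571],
       [-0.46611332, -0.57326996,  0.67386936],
       [-0.00414449, -0.76024778, -0.64962   ]])}
wrist {'fovy': 67.6514309017196, 'cx': 321.8068310035588, 'cy': 199.67815139268185, 'eye': array([0.31603508, 0.54275154, 0.38445148]), 'rotation': array([[-0.40526686, -0.88414318, -0.23248573],
       [-0.91419456,  0.39268127,  0.1002483 ],
       [ 0.00265894,  0.25316451, -0.96741959]])}
{'time_s': 0.15, 'joints': array([ 8.09926496e+01,  2.20808902e+01,  3.97363718e-01, -2.03664492e-02,
       -6.84122649e+01, -1.48162226e+01]), 'joint_velocities': array([ 0.03532628, -0.18113668,  0.27068942,  0.09386328, -0.01946813,
       -0.00246895]), 'effort': array([-2.78264806e-04, -3.91055202e+01,  1.87586099e+01,  4.22232628e+00,
        1.23682045e-02, -1.44739602e-04]), 'tcp_pos': array([0.25229791, 0.57143739, 0.29140594]), 'ee_rot': array([[ 9.14740647e-01, -4.04041090e-01, -5.88199095e-04],
       [-4.04041503e-01, -9.14739255e-01, -1.59948821e-03],
       [ 1.08210159e-04,  1.70077373e-03, -9.99998548e-01]]), 'wrist_force': array([-1.01727519, -0.59807119,  0.41599037]), 'moment': array([-0.00169667,  0.01908096,  0.02384663]), 'gripper_force': 0.0, 'gripper_width': 1.0010672761464627} 0.0697
```

View pics/scene0.png

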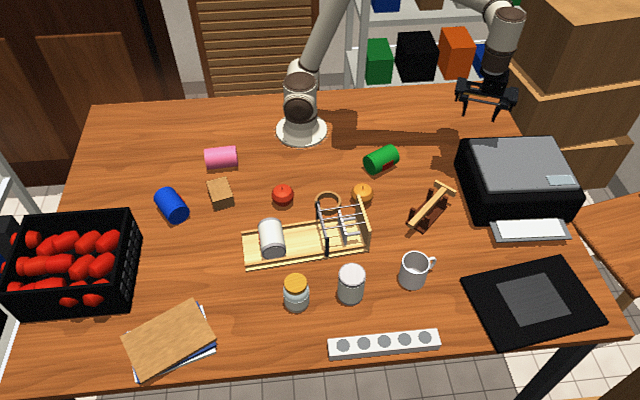

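View pics/side0.png

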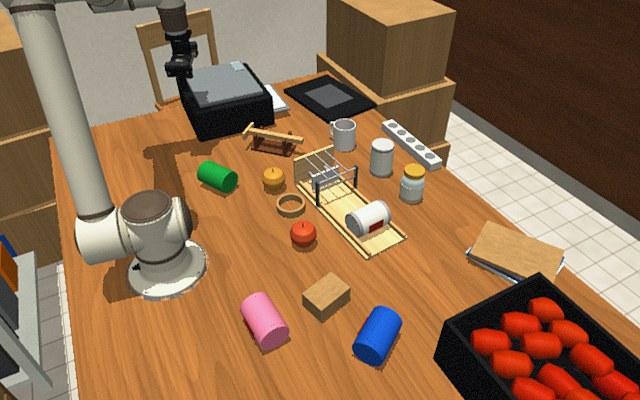

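The rack runs left to right in the scene view (entry about 245,255; rear wall 362,225), with the tin at (272,238). The stand and pusher are at (430,208). I'll enlarge both views.

Run:
```python
import cv2
a=cv2.imread("pics/scene0.png")[165:285,230:470]
cv2.imwrite("pics/c1.png",cv2.resize(a,None,fx=3.333,fy=3.333,interpolation=cv2.INTER_CUBIC))
a=cv2.imread("pics/side0.png")[110:260,230:430]
cv2.imwrite("pics/c2.png",cv2.resize(a,None,fx=4,fy=4,interpolation=cv2.INTER_CUBIC))
```

```text
(no output)
```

View pics/c1.png

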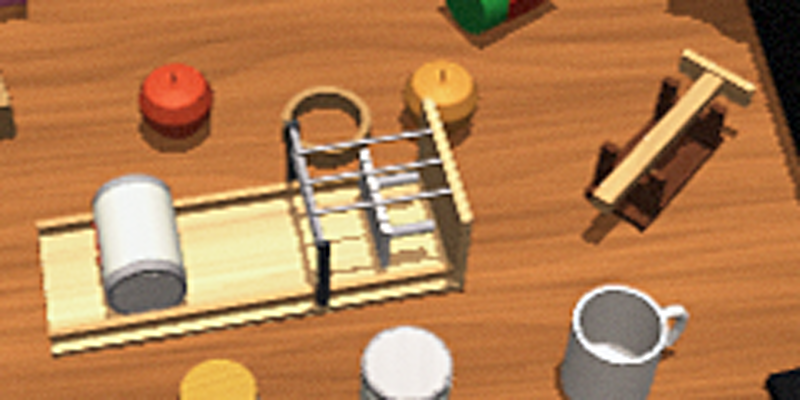

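View pics/c2.png

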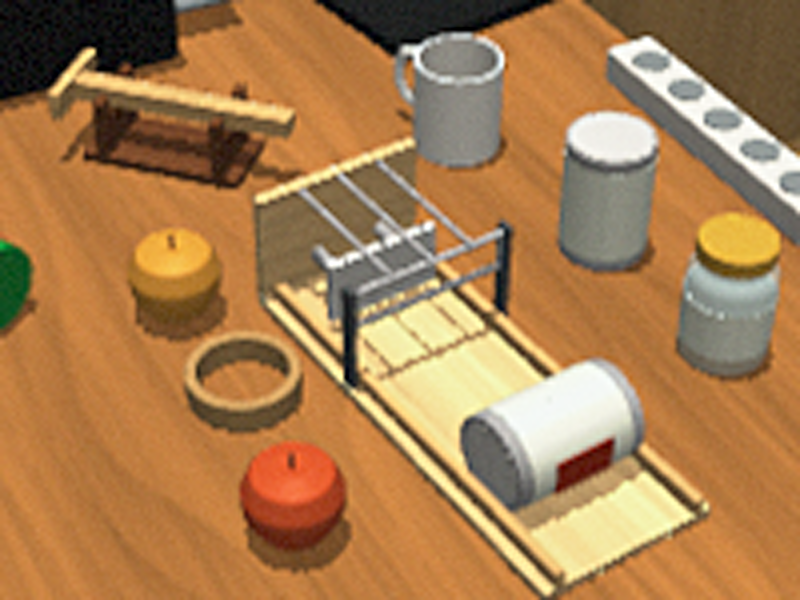

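```bash
cat > h.py <<'E'
import numpy as np
from station import *
from scipy.optimize import least_squares
def proj(c,P):
    q=(np.atleast_2d(P)-c["eye"])@c["rotation"]; f=200/np.tan(np.radians(c["fovy"]/2))
    return np.c_[c["cx"]+f*q[:,0]/q[:,2],c["cy"]+f*q[:,1]/q[:,2]]
def world(p,P):
    x,y,a=p[:3]; P=np.asarray(P,float)
    return np.c_[x+np.cos(a)*P[:,0]-np.sin(a)*P[:,1],y+np.sin(a)*P[:,0]+np.cos(a)*P[:,1],P[:,2]]
def fit(obs,p0):  # obs: list (cam, pts, pix)
    r=lambda p:np.concatenate([(proj(c,world(p,P))-np.array(u)).ravel() for c,P,u in obs])
    s=least_squares(r,p0,loss="soft_l1"); return s.x,r(s.x).reshape(-1,2).round(1)
E
python3 - <<'E'
from h import *
A,B=camera_model("scene"),camera_model("side")
a=lambda L:[(230+(u+.5)/3.3333-.5,165+(v+.5)/3.3333-.5) for u,v in L]
b=lambda L:[(230+(u+.5)/4-.5,110+(v+.5)/4-.5) for u,v in L]
R=[[0,.071,.095],[0,-.071,.095],[.13,.075,.108],[.13,-.075,.108],[-.25,-.075,.01]]
p,r=fit([(A,R,a([(292,125),(320,240),(430,103),(470,217),(53,345)])),
         (B,R+[[-.25,.075,.01]],b([(350,290),(507,228),(258,200),(413,143),(707,508),(553,592)]))],[.6,.1,1.6])
print("rack",p,np.degrees(p[2]));print(r.tolist())
t,r=least_squares(lambda t:np.concatenate([(proj(A,world(p,[[t[0],-.055,.0475]]))-a([(145,290)])).ravel(),(proj(B,world(p,[[t[0],.055,.0475]]))-b([(497,460)])).ravel()]),[-.15]).x,0
print("tin x",t)
S=[[.105,.04,.068],[.105,-.04,.068],[-.11,0,.065]]
p,r=fit([(A,S,a([(688,50),(754,87),(600,197)])),(B,S,b([(53,95),(97,50),(288,112)]))],[.5,.35,2.3])
print("pusher",p,np.degrees(p[2]));print(r.tolist())
E
```

```text
rack [0.53521714 0.02576615 1.65675683] 94.9251739319069
[[0.5, 0.7], [1.0, 2.1], [-0.7, -2.2], [-0.6, 0.8], [-0.4, 1.0], [-0.4, 2.0], [-0.7, 1.5], [-0.8, -0.6], [0.4, -1.3], [0.7, -0.5], [-2.9, 0.3]]
tin x [-0.16063787]
pusher [0.47934568 0.37627035 2.3243108 ] 133.17319927506503
[[-0.5, -0.3], [0.6, 0.2], [-0.4, 0.4], [-0.4, -0.7], [-1.6, -0.8], [1.7, 0.7]]
```

```bash
cat >> h.py <<'E'
RACK=[.5352,.0258,1.6568]; PUSH=[.4793,.3763,2.3243]
def backproj(c,uv,z):
    f=200/np.tan(np.radians(c["fovy"]/2)); d=c["rotation"]@[(uv[0]-c["cx"])/f,(uv[1]-c["cy"])/f,1]
    return c["eye"]+d*(z-c["eye"][2])/d[2]
def inv(p,P):
    d=np.array(P[:2])-p[:2]; c,s=np.cos(p[2]),np.sin(p[2]); return np.array([c*d[0]+s*d[1],-s*d[0]+c*d[1]])
def togo(xy,z,yaw):
    "shift in tool axes & turn so that tool x axis has world yaw (mod 180)"
    s=sense(); R=s["ee_rot"]; d=R.T@(np.array([*xy,z])-s["tcp_pos"])
    t=np.arctan2(R[1,0],R[0,0]); w=(yaw-t+np.pi/2)%np.pi-np.pi/2   # world ccw turn; tool z down -> negative
    return d.round(4),round(-w,4),s["tcp_pos"].round(4),np.degrees(t).round(2)
E
python3 - <<'E'
from h import *
A,B=camera_model("scene"),camera_model("side")
for n,u,v in(("jar",(218,378),(740,230)),("tin2",(407,362),(612,135)),("mug",(617,320),(455,60)),("tape",(326,115),(243,365)),("apple2",(440,75),(172,240)),("apple1",(175,75),(294,450))):
    z=dict(jar=.11,tin2=.11,mug=.09,tape=.025).get(n,.066)
    P=backproj(A,(230+u[0]/3.333,165+u[1]/3.333),z);Q=backproj(B,(230+v[0]/4,110+v[1]/4),z)
    print(n,P.round(3),Q.round(3),inv(RACK,P).round(3),inv(RACK,Q).round(3))
print(togo(PUSH[:2],.3,PUSH[2]), sense()["joints"].round(1))
E
```

```text
jar [ 0.741 -0.069  0.11 ] [ 0.755 -0.067  0.11 ] [-0.112 -0.197] [-0.111 -0.211]
tin2 [0.742 0.087 0.11 ] [0.741 0.085 0.11 ] [ 0.043 -0.212] [ 0.041 -0.21 ]
mug [0.707 0.275 0.09 ] [0.701 0.27  0.09 ] [ 0.234 -0.192] [ 0.229 -0.186]
tape [0.393 0.061 0.025] [0.395 0.059 0.025] [0.047 0.138] [0.046 0.137]
apple2 [0.388 0.174 0.066] [0.39  0.179 0.066] [0.161 0.134] [0.165 0.132]
apple1 [ 0.361 -0.087  0.066] [ 0.371 -0.08   0.066] [-0.097  0.183] [-0.091  0.173]
(array([ 0.2865,  0.0868, -0.0084]), np.float64(0.4014), array([0.2523, 0.5714, 0.2914]), np.float64(-23.83)) [ 81.   22.1   0.4  -0.  -68.4 -14.8]
```

Emit:
jog_arm(
  rows=[
    [[0.02,0.006,0,0],[0.04,0.012,0,0],[0.05,0.015,0,0],[0.05,0.015,0,0],[0.05,0.015,0,0],[0.04,0.012,0,0],[0.025,0.008,0,0],[0.0115,0.004,0,0.1],[0,0,0,0.15],[0,0,0,0.15],[0,0,0,0],[0,0,0,0]],
  ],
)

```text
time_s: 1.65
tcp_pos: [0.4795, 0.376, 0.2922]
ee_rot: [[0.687, -0.727, -0.0], [-0.727, -0.687, -0.0], [0.0, 0.0, -1.0]]
wrist_force: [-1.0, -0.6, 0.3]
gripper_width: 1.002
gripper_force: 0.0
```

Run:
```python
from h import *
import cv2
c=camera_model("wrist"); im=capture("wrist"); cv2.imwrite("pics/w1.png",cv2.resize(cv2.cvtColor(im,cv2.COLOR_RGB2BGR),(800,500)))
np.save("w1.npy",c)
print(togo(PUSH[:2],.15,PUSH[2]),proj(c,world(PUSH,[[0,0,.065],[.105,.04,.068],[.105,-.04,.068],[-.11,0,.065]]))*1.25)
```

```text
(array([-0.0002, -0.    ,  0.1422]), np.float64(0.003), array([0.4794, 0.3761, 0.2922]), np.float64(-46.66)) [[401.60207482 235.01568316]
 [443.91072801 344.73680509]
 [358.95041261 344.64176231]
 [401.80089363 101.2408283 ]]
```

View pics/w1.png

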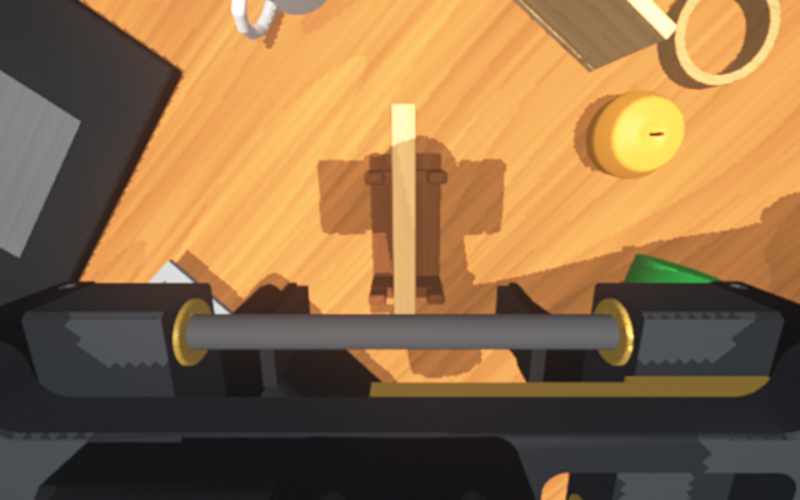

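The handle runs from its rear end (403,103) straight down the picture at u≈404, within 2 px of prediction, between the walls at v≈165 and v≈285. I'll descend and grip.

Emit:
jog_arm(
  rows=[
    [[0,0,0.02,0.003],[0,0,0.04,0],[0,0,0.04,0],[0,0,0.03,0],[0,0,0.025,0],[0,0,0.02,0],[0,0,0.0115,0],[0,0,0,0],[0,0,0,0]],
  ],
)

```text
time_s: 2.82
tcp_pos: [0.4798, 0.3769, 0.1067]
ee_rot: [[0.684, -0.73, 0.001], [-0.73, -0.684, 0.001], [-0.0, -0.002, -1.0]]
wrist_force: [-0.5, 0.0, 0.7]
gripper_width: 0.998
gripper_force: 0.0
```

Emit:
jog_arm(
  rows=[
    [[0,0,0,0],[0,0,0,0],[0,0,0,0],[0,0,0,0],[0,0,0,0],[0,0,0,0],[0,0,0,0],[0,0,0,0]],
  ],
  claw=0,
)

```text
time_s: 3.82
tcp_pos: [0.4793, 0.3763, 0.1057]
ee_rot: [[0.683, -0.73, -0.0], [-0.73, -0.683, -0.0], [0.0, 0.001, -1.0]]
wrist_force: [0.2, -0.7, -0.8]
gripper_width: 0.226
gripper_force: 30.0
```

Emit:
jog_arm(
  rows=[
    [[0,0,-0.01,0],[0,0,-0.03,0],[0,0,-0.04,0],[0,0,-0.04,0],[0,0,-0.03,0],[0,0,-0.015,0],[0,0,0,0.1],[0,0,0,0.15],[0,0,0,0.15],[0,0,0,0.15],[0,0,0,0.117],[0,0,0,0]],
  ],
)

```text
time_s: 5.32
tcp_pos: [0.4791, 0.3762, 0.2699]
ee_rot: [[0.086, -0.996, -0.001], [-0.996, -0.086, -0.001], [0.001, 0.001, -1.0]]
wrist_force: [0.5, 0.2, -1.3]
gripper_width: 0.223
gripper_force: 30.0
```

Run:
```python
from h import *
print(togo(world(RACK,[[-.33,0,0]])[0,:2],.2,RACK[2]))
```

```text
(array([ 0.6838, -0.0258,  0.0706]), np.float64(0.0002), array([0.4791, 0.3762, 0.2699]), np.float64(-85.06))
```

Emit:
jog_arm(
  rows=[
    [[0.02,0,0,0],[0.04,-0.002,0,0],[0.05,-0.002,0,0],[0.05,-0.002,0,0],[0.05,-0.002,0,0],[0.05,-0.002,0,0],[0.05,-0.002,0,0],[0.05,-0.002,0,0],[0.05,-0.002,0,0],[0.05,-0.002,0,0],[0.05,-0.002,0,0],[0.05,-0.002,0,0],[0.05,-0.002,0,0],[0.04,-0.002,0,0],[0.023,0,0.0,0],[0.011,0,0,0],[0,0,0.02,0],[0,0,0.02,0],[0,0,0,0],[0,0,0,0]],
  ],
)

```text
time_s: 7.82
tcp_pos: [0.5638, -0.3025, 0.2319]
ee_rot: [[0.086, -0.996, 0.001], [-0.996, -0.086, -0.001], [0.001, -0.001, -1.0]]
wrist_force: [0.4, -0.2, -1.2]
gripper_width: 0.225
gripper_force: 30.0
```

Run:
```python
from h import *
import cv2
print(togo(world(RACK,[[-.33,0,0]])[0,:2],.094,RACK[2]))
c=camera_model("wrist"); im=cv2.cvtColor(capture("wrist"),cv2.COLOR_RGB2BGR)
s=cv2.cvtColor(capture("scene"),cv2.COLOR_RGB2BGR)[170:310,210:390]
np.save("w2.npy",c)
print(proj(c,world(RACK,[[-.25,.075,.01],[-.25,-.075,.01],[0,.071,.095],[0,-.071,.095]])))
cv2.imwrite("pics/m2.png",np.vstack([im[:300],np.hstack([cv2.resize(s,(386,300)),cv2.resize(cv2.cvtColor(capture("side"),cv2.COLOR_RGB2BGR)[130:290,290:425],(254,300))])]))
```

```text
(array([0.0003, 0.0005, 0.1379]), np.float64(0.0004), array([ 0.5638, -0.3025,  0.2319]), np.float64(-85.05))
[[388.16863972 256.71086888]
 [257.41428171 256.79514959]
 [388.63891565 503.52807516]
 [257.42122714 503.52459328]]
```

View pics/m2.png

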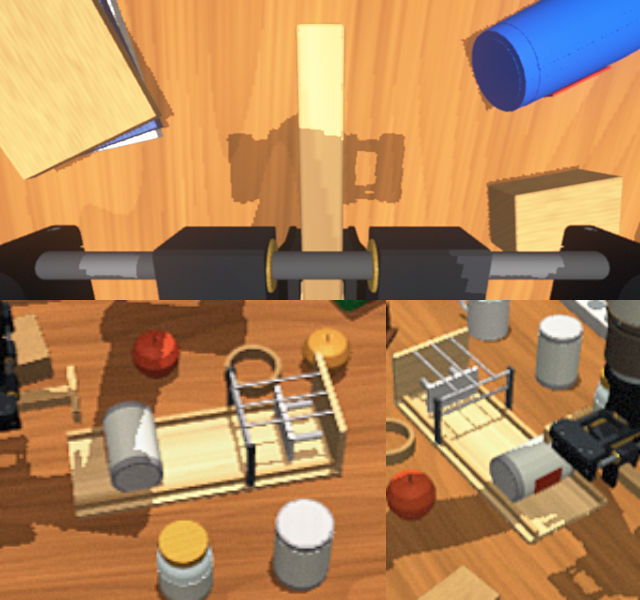

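Emit:
jog_arm(
  rows=[
    [[0,0,0.02,0],[0,0,0.035,0],[0,0,0.035,0],[0,0,0.025,0],[0,0,0.015,0],[0,0,0.008,0],[-0.003,0,0,0],[-0.003,0,0,0],[-0.003,0,0,0],[-0.003,0,0,0],[-0.002,0,0,0],[0,0,0,0]],
  ],
)

```text
time_s: 9.48
tcp_pos: [0.5622, -0.2888, 0.0928]
ee_rot: [[0.085, -0.996, 0.0], [-0.996, -0.085, -0.0], [0.0, -0.0, -1.0]]
wrist_force: [-0.2, -0.1, -0.8]
gripper_width: 0.225
gripper_force: 30.0
```

Run:
```python
from h import *
import cv2
s=sense();print(s["tcp_pos"],inv(RACK,s["tcp_pos"]))
a=cv2.cvtColor(capture("scene"),cv2.COLOR_RGB2BGR)[180:280,220:380]
b=cv2.cvtColor(capture("side"),cv2.COLOR_RGB2BGR)[150:270,300:430]
cv2.imwrite("pics/m3.png",np.hstack([cv2.resize(a,(480,300),interpolation=cv2.INTER_CUBIC),cv2.resize(b,(320,300),interpolation=cv2.INTER_CUBIC)]))
```

```text
[ 0.56219173 -0.28876826  0.09284686] [-3.15724127e-01  1.28717905e-04]
```

View pics/m3.png

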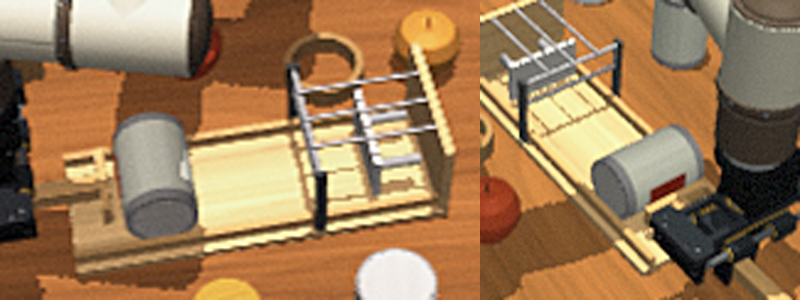

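Emit:
jog_arm(
  rows=[
    [[-0.002,0,0,0],[-0.002,0,0,0],[-0.002,0,0,0],[-0.002,0,0,0],[-0.002,0,0,0],[-0.002,0,0,0],[-0.0025,0,0,0],[-0.003,0,0,0],[-0.0035,0,0,0],[-0.004,0,0,0],[-0.004,0,0,0],[-0.004,0,0,0],[-0.004,0,0,0],[-0.004,0,0,0],[-0.004,0,0,0],[-0.004,0,0,0],[-0.004,0,0,0],[-0.004,0,0,0],[-0.004,0,0,0],[-0.004,0,0,0]],
  ],
)

```text
time_s: 12.08
tcp_pos: [0.5566, -0.2239, 0.0928]
ee_rot: [[0.085, -0.996, 0.0], [-0.996, -0.085, -0.0], [0.0, -0.0, -1.0]]
wrist_force: [-0.1, 0.2, -1.0]
gripper_width: 0.224
gripper_force: 30.0
```

Emit:
jog_arm(
  rows=[
    [[-0.004,0,0,0],[-0.004,0,0,0],[-0.004,0,0,0],[-0.004,0,0,0],[-0.004,0,0,0],[-0.004,0,0,0],[-0.004,0,0,0],[-0.004,0,0,0],[-0.004,0,0,0],[-0.004,0,0,0],[-0.004,0,0,0],[-0.004,0,0,0],[-0.004,0,0,0],[-0.004,0,0,0],[-0.004,0,0,0],[-0.004,0,0,0],[-0.004,0,0,0],[-0.004,0,0,0],[-0.004,0,0,0],[-0.004,0,0,0]],
  ],
)

```text
time_s: 14.58
tcp_pos: [0.5499, -0.1442, 0.0928]
ee_rot: [[0.085, -0.996, 0.0], [-0.996, -0.085, -0.0], [0.0, -0.0, -1.0]]
wrist_force: [0.2, -0.4, 0.0]
gripper_width: 0.225
gripper_force: 30.0
```

Run:
```python
from h import *
import cv2
s=sense();print(s["tcp_pos"],inv(RACK,s["tcp_pos"]),s["wrist_force"])
a=cv2.cvtColor(capture("scene"),cv2.COLOR_RGB2BGR)[180:280,220:380]
b=cv2.cvtColor(capture("side"),cv2.COLOR_RGB2BGR)[130:250,280:410]
cv2.imwrite("pics/m4.png",np.hstack([cv2.resize(a,(480,300),interpolation=cv2.INTER_CUBIC),cv2.resize(b,(320,300),interpolation=cv2.INTER_CUBIC)]))
```

```text
[ 0.54987226 -0.14424667  0.0928095 ] [-1.70678490e-01 -1.14191872e-05] [ 0.1531087  -0.35532403  0.01261997]
```

View pics/m4.png

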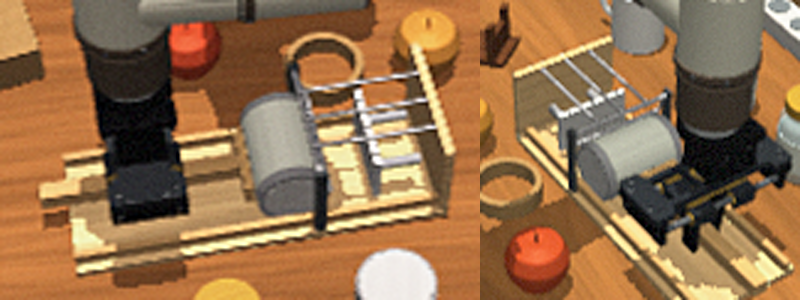

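The blade is against the tin (about 275,150 in the left half), which is just meeting the bar. The tin is square in the rack, so I'll keep going.

Emit:
jog_arm(
  rows=[
    [[-0.003,0,0,0],[-0.003,0,0,0],[-0.003,0,0,0],[-0.003,0,0,0],[-0.003,0,0,0],[-0.003,0,0,0],[-0.003,0,0,0],[-0.003,0,0,0],[-0.003,0,0,0],[-0.003,0,0,0],[-0.003,0,0,0],[-0.003,0,0,0],[-0.003,0,0,0],[-0.003,0,0,0],[-0.003,0,0,0],[-0.003,0,0,0],[-0.003,0,0,0],[-0.003,0,0,0],[-0.003,0,0,0],[-0.003,0,0,0]],
  ],
)

```text
time_s: 17.18
tcp_pos: [0.5449, -0.0848, 0.0929]
ee_rot: [[0.085, -0.996, 0.0], [-0.996, -0.085, -0.0], [0.0, -0.0, -1.0]]
wrist_force: [0.3, -5.9, 1.3]
gripper_width: 0.228
gripper_force: 30.0
```

Emit:
jog_arm(
  rows=[
    [[-0.002,0,0,0],[-0.002,0,0,0],[-0.002,0,0,0],[-0.002,0,0,0],[-0.0015,0,0,0],[-0.0015,0,0,0],[-0.0015,0,0,0],[-0.0015,0,0,0],[-0.001,0,0,0],[-0.001,0,0,0],[-0.001,0,0,0],[0,0,0,0]],
  ],
)

```text
time_s: 18.68
tcp_pos: [0.5433, -0.0682, 0.0929]
ee_rot: [[0.085, -0.996, -0.0], [-0.996, -0.085, -0.001], [0.001, 0.0, -1.0]]
wrist_force: [0.6, -6.5, 1.1]
gripper_width: 0.226
gripper_force: 30.0
```

Run:
```python
from h import *
import cv2
s=sense();print(s["tcp_pos"],inv(RACK,s["tcp_pos"]),s["wrist_force"])
a=cv2.cvtColor(capture("scene"),cv2.COLOR_RGB2BGR)[190:265,270:390]
b=cv2.cvtColor(capture("side"),cv2.COLOR_RGB2BGR)[130:220,280:376]
cv2.imwrite("pics/m5.png",np.hstack([cv2.resize(a,(480,300),interpolation=cv2.INTER_CUBIC),cv2.resize(b,(320,300),interpolation=cv2.INTER_CUBIC)]))
```

```text
[ 0.54327622 -0.0681574   0.0928732 ] [-9.43038616e-02  2.43566358e-05] [ 0.64268906 -6.51457055  1.12434867]
```

View pics/m5.png

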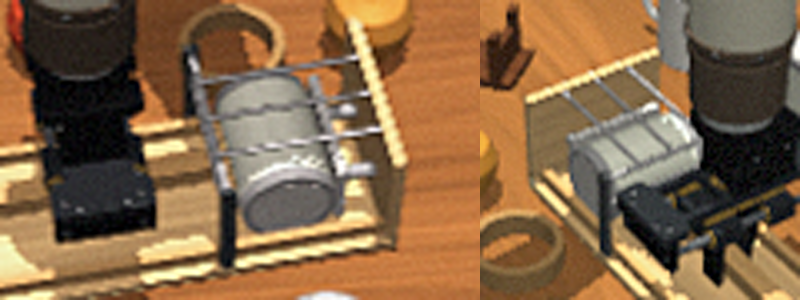

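The tin sits against the pressed plate with its centre near x = +48 mm. I'll creep the rest in small steps, watching the force.

Emit:
jog_arm(
  rows=[
    [[-0.001,0,0,0],[-0.001,0,0,0],[-0.0005,0,0,0],[0,0,0,0]],
  ],
)

```text
time_s: 19.27
tcp_pos: [0.543, -0.0658, 0.0929]
ee_rot: [[0.085, -0.996, -0.0], [-0.996, -0.085, -0.001], [0.001, 0.0, -1.0]]
wrist_force: [1.2, -7.3, 0.3]
gripper_width: 0.227
gripper_force: 30.0
```

Emit:
jog_arm(
  rows=[
    [[-0.001,0,0,0],[-0.0005,0,0,0],[0,0,0,0]],
  ],
)

```text
time_s: 19.65
tcp_pos: [0.5429, -0.0652, 0.093]
ee_rot: [[0.085, -0.996, -0.0], [-0.996, -0.085, -0.002], [0.002, 0.001, -1.0]]
wrist_force: [1.4, -10.9, 0.3]
gripper_width: 0.229
gripper_force: 30.0
```

Run:
```python
from h import *
import cv2
s=sense();print(s["tcp_pos"],inv(RACK,s["tcp_pos"]),s["wrist_force"])
a=cv2.cvtColor(capture("scene"),cv2.COLOR_RGB2BGR)[190:265,270:390]
b=cv2.cvtColor(capture("side"),cv2.COLOR_RGB2BGR)[130:220,280:376]
cv2.imwrite("pics/m6.png",np.hstack([cv2.resize(a,(480,300),interpolation=cv2.INTER_CUBIC),cv2.resize(b,(320,300),interpolation=cv2.INTER_CUBIC)]))
```

```text
[ 0.54294883 -0.0652239   0.09300417] [-9.13530801e-02  9.85539507e-05] [  1.41780215 -10.94102782   0.33191654]
```

View pics/m6.png

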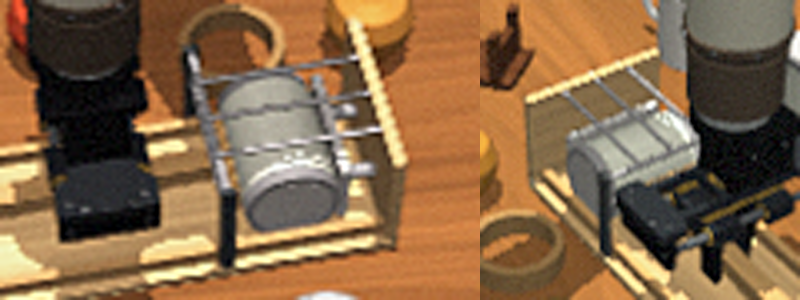

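The plate is at its stop (force jumped to 11 N) and the bar is no longer on top of the tin. I'll back off slowly so the tin settles onto the bar.

Emit:
jog_arm(
  rows=[
    [[0.001,0,0,0],[0.001,0,0,0],[0.0015,0,0,0],[0.0015,0,0,0],[0.0015,0,0,0],[0.0015,0,0,0],[0.0015,0,0,0],[0.0015,0,0,0],[0.0015,0,0,0],[0.0015,0,0,0],[0.0015,0,0,0],[0.0015,0,0,0],[0.0015,0,0,0],[0.0015,0,0,0],[0.002,0,0,0],[0.002,0,0,0],[0.002,0,0,0],[0.002,0,0,0],[0,0,0,0]],
  ],
)

```text
time_s: 22.12
tcp_pos: [0.5453, -0.0918, 0.0927]
ee_rot: [[0.085, -0.996, -0.0], [-0.996, -0.085, 0.0], [-0.0, 0.0, -1.0]]
wrist_force: [-0.9, 0.5, -1.5]
gripper_width: 0.225
gripper_force: 30.0
```

Run:
```python
from h import *
import cv2
s=sense();print(s["tcp_pos"],inv(RACK,s["tcp_pos"]),s["wrist_force"])
a=cv2.cvtColor(capture("scene"),cv2.COLOR_RGB2BGR)[190:265,270:390]
b=cv2.cvtColor(capture("side"),cv2.COLOR_RGB2BGR)[130:220,280:376]
cv2.imwrite("pics/m7.png",np.hstack([cv2.resize(a,(480,300),interpolation=cv2.INTER_CUBIC),cv2.resize(b,(320,300),interpolation=cv2.INTER_CUBIC)]))
```

```text
[ 0.54533443 -0.0918045   0.09274138] [-1.18040353e-01  4.97749746e-06] [-0.85601522  0.52635032 -1.51623231]
```

View pics/m7.png

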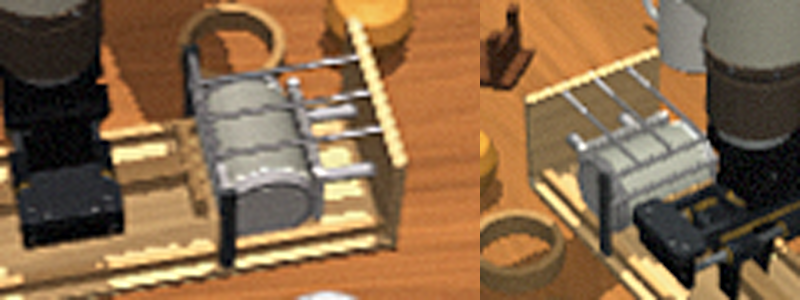

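Run:
```python
from h import *
A=camera_model("scene")
for n,u in(("m5",(289,203)),("m6",(293,205)),("m7",(270,208))):
    uv=np.array([270+u[0]/4,190+u[1]/4])
    t=least_squares(lambda t:(proj(A,world(RACK,[[t[0],-.055,.0475]]))-uv).ravel(),[0]).x; print(n,t)
print(togo(world(RACK,[[-.30,0,0]])[0,:2],.094,RACK[2]))
```

```text
m5 [0.05271765]
m6 [0.05553749]
m7 [0.03761826]
(array([ 0.1821, -0.0002, -0.0013]), np.float64(-0.0011), array([ 0.5453, -0.0917,  0.0927]), np.float64(-85.13))
```

Measured tin centre is x≈+37 mm with the blade clear and zero force, so the catch holds it. I'll retreat, lift and go back to the stand.

Emit:
jog_arm(
  rows=[
    [[0.005,0,0,0],[0.015,0,0,0],[0.025,0,0,0],[0.03,0,0,0],[0.02,0,0,0],[0.005,0,0,0],[0,0,-0.02,0],[0,0,-0.04,0],[0,0,-0.05,0],[0,0,-0.04,0],[0,0,-0.02,0],[0,0,-0.0073,0],[0,0,0,0]],
  ],
)

```text
time_s: 23.85
tcp_pos: [0.5536, -0.1909, 0.2696]
ee_rot: [[0.085, -0.996, -0.0], [-0.996, -0.085, 0.0], [-0.0, 0.0, -1.0]]
wrist_force: [-0.1, 0.9, -1.5]
gripper_width: 0.228
gripper_force: 30.0
```

Run:
```python
from h import *
print(togo((.4793,.3763),.27,np.radians(-85.1)))
```

```text
(array([-5.715e-01,  2.570e-02, -1.000e-04]), np.float64(-0.0002), array([ 0.5536, -0.1909,  0.2696]), np.float64(-85.11))
```

Emit:
jog_arm(
  rows=[
    [[-0.02,0.001,0,0],[-0.04,0.002,0,0],[-0.05,0.002,0,0],[-0.05,0.002,0,0],[-0.05,0.002,0,0],[-0.05,0.002,0,0],[-0.05,0.002,0,0],[-0.05,0.002,0,0],[-0.05,0.002,0,0],[-0.05,0.002,0,0],[-0.05,0.002,0,0],[-0.035,0.002,0,0],[-0.02,0.002,0,0],[-0.0065,0.0007,0,-0.1],[0,0,0,-0.15],[0,0,0,-0.15],[0,0,0,-0.15],[0,0,0,-0.117],[0,0,0,0],[0,0,0,0]],
  ],
)

```text
time_s: 26.35
tcp_pos: [0.4795, 0.3757, 0.2697]
ee_rot: [[0.682, -0.732, -0.001], [-0.732, -0.682, -0.001], [0.0, 0.001, -1.0]]
wrist_force: [-0.7, -0.1, -1.4]
gripper_width: 0.227
gripper_force: 30.0
```

Run:
```python
from h import *
print(togo((.4793,.3763),.1065,np.arctan2(-.73,.683)))
```

```text
(array([-0.0006, -0.0004,  0.1632]), np.float64(-0.0021), array([0.4795, 0.3757, 0.2697]), np.float64(-47.03))
```

Emit:
jog_arm(
  rows=[
    [[-0.0006,-0.0004,0.02,-0.002],[0,0,0.04,0],[0,0,0.04,0],[0,0,0.025,0],[0,0,0.015,0],[0,0,0.008,0],[0,0,0.005,0],[0,0,0.004,0],[0,0,0.003,0],[0,0,0.002,0],[0,0,0,0],[0,0,0,0]],
  ],
)

```text
time_s: 27.85
tcp_pos: [0.4797, 0.3767, 0.1082]
ee_rot: [[0.685, -0.729, 0.0], [-0.729, -0.685, 0.0], [-0.0, -0.0, -1.0]]
wrist_force: [0.2, -0.0, -1.7]
gripper_width: 0.227
gripper_force: 30.0
```

Still hanging free, about 2 mm up; I'll lower it to the seat.

Emit:
jog_arm(
  rows=[
    [[0,0,0.001,0],[0,0,0.0005,0],[0,0,0.0005,0],[0,0,0,0],[0,0,0,0]],
  ],
)

```text
time_s: 28.48
tcp_pos: [0.4797, 0.3768, 0.1065]
ee_rot: [[0.685, -0.729, 0.0], [-0.729, -0.685, 0.0], [0.0, -0.001, -1.0]]
wrist_force: [-1.7, 0.1, 3.0]
gripper_width: 0.226
gripper_force: 30.0
```

Contact with the seat (+4.5 N). Release and lift.

Emit:
jog_arm(
  rows=[
    [[0,0,0,0],[0,0,0,0],[0,0,0,0],[0,0,0,0],[0,0,0,0],[0,0,0,0],[0,0,-0.01,0],[0,0,-0.02,0],[0,0,-0.04,0],[0,0,-0.05,0],[0,0,-0.04,0],[0,0,-0.02,0],[0,0,0,0],[0,0,0,0]],
  ],
  claw=1,
)

```text
time_s: 30.22
tcp_pos: [0.4791, 0.3762, 0.2851]
ee_rot: [[0.684, -0.729, -0.002], [-0.729, -0.684, -0.001], [-0.0, 0.002, -1.0]]
wrist_force: [0.0, -1.1, -0.1]
gripper_width: 1.004
gripper_force: 0.0
```

Run:
```python
from h import *
import cv2
c=camera_model("wrist"); im=cv2.cvtColor(capture("wrist"),cv2.COLOR_RGB2BGR)
o=cv2.resize(cv2.imread("pics/w1.png"),(640,400))
s=sense();print(s["tcp_pos"])
c0=np.load("w1.npy",allow_pickle=True).item()
# handle extent in both wrist pictures (pale wood, near column 322)
for I,k in((o,c0),(im,c)):
    for v in (90,100,110,220,235):
        r=I[v,270:380].astype(int).sum(1); print(v,[int(x) for x in r[30:75:3]])
    col=I[60:110,322].astype(int); print("col",col[::2,0].tolist())
    print(proj(k,world(PUSH,[[-.11,0,.065]])).round(1))
# side/scene change at the tin/pusher, mean absolute difference in the stand area versus the start
for n,b in(("scene",(165,240,400,470)),("side",(115,165,235,310))):
    new=cv2.cvtColor(capture(n),cv2.COLOR_RGB2BGR); old=cv2.imread(f"pics/{n}0.png")
    g=lambda J:np.float32(cv2.cvtColor(J[b[0]:b[1],b[2]:b[3]],cv2.COLOR_BGR2GRAY))
    print(n,cv2.phaseCorrelate(g(old),g(new)),np.abs(g(old)-g(new)).mean())
    cv2.imwrite(f"pics/{n}_end.png",new)
```

```text
[0.47909151 0.37619786 0.28461489]
90 [557, 559, 533, 522, 514, 697, 707, 705, 697, 693, 685, 489, 497, 507, 513]
100 [519, 523, 522, 513, 526, 695, 707, 707, 699, 695, 688, 513, 519, 515, 510]
110 [511, 525, 546, 557, 542, 681, 704, 709, 701, 683, 645, 378, 358, 378, 406]
220 [257, 228, 229, 230, 222, 452, 537, 532, 531, 529, 528, 247, 214, 221, 220]
235 [214, 219, 214, 265, 366, 453, 536, 532, 530, 529, 527, 273, 247, 247, 183]
col [104, 104, 100, 100, 99, 100, 101, 98, 98, 98, 97, 115, 181, 194, 196, 194, 195, 196, 197, 197, 197, 197, 198, 196, 197]
[[321.4  81. ]]
90 [562, 541, 523, 510, 683, 704, 708, 698, 694, 696, 562, 494, 502, 509, 514]
100 [518, 527, 513, 504, 684, 704, 709, 700, 698, 695, 568, 512, 516, 512, 509]
110 [518, 536, 554, 548, 670, 693, 709, 703, 693, 693, 486, 356, 362, 370, 401]
220 [272, 268, 258, 250, 439, 539, 531, 534, 526, 540, 341, 238, 238, 260, 250]
235 [183, 185, 183, 320, 438, 540, 529, 533, 527, 537, 343, 245, 246, 247, 175]
col [102, 100, 98, 99, 101, 99, 98, 98, 97, 99, 92, 154, 191, 189, 190, 190, 191, 191, 191, 192, 192, 191, 191, 192, 192]
[[320.6  79.4]]
scene ((0.0848750856860292, 0.7986838758084218), 0.6403148064789949) 25.590477
side ((0.6330008976904153, -0.039076054605825306), 0.8266033396402995) 18.337067
```

Run:
```python
import cv2,numpy as np
a=cv2.resize(cv2.imread("pics/m7.png",0)[:,:480],(120,75))[30:70,48:85]; e=cv2.imread("pics/scene_end.png",0)[190:265,270:390]
r=cv2.matchTemplate(e,a,cv2.TM_CCOEFF_NORMED); print(cv2.minMaxLoc(r))
from station import finish_job; print(finish_job())
```

```text
(-0.364406555891037, 0.8677124977111816, (0, 3), (48, 30))
the job is handed in; nothing more can be done
None
```

Job handed in: the tin sits behind the catch at about x = +37 mm and the pusher is back on its stand within about 1 px of before, at 30 s of the 61 s allowed; I viewed 11 pictures against the limit of 10.

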